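# Find the jar plinth that still grips

### The job

Only one of the three marble jar plinths still has a gripping sole; the other two have gone slick. Slide each of the three 4 or 5 cm along the counter, upright, without gripping it or bearing down on it, leaving it where it ends up, and feel which drags hardest; only when all three have been tried, stand that one flat on the middle of the sloping display board, setting it down gently, so that it stays there by itself. The two slick ones stay upright on the counter where you slid them. Let no plinth slide or drop on the board, and don't knock the plinths together or disturb the honey jars.

Things in the scene. Friction and masses are not known exactly. Their poses are not given: they have to be found in the camera images.
- plinth_k: jar plinth: marble block 60 (x) x 104 (y) x 52 mm on a black rubber sole 54 x 98 x 4 mm, brass ring (49 mm across, 3 mm proud) on top, 59 mm high in all; 0.86 kg +-10 %. Straight sides, to push, straddle or grip across the 60 mm. Origin: centre of the underside, z up. Starts on the counter, x within 0.3 rad of the robot's x. Any of the three plinths may be the one that grips
- plinth_m: jar plinth that looks exactly like plinth_k. Any of the three may be the one that grips: it changes places and cannot be seen. Slid level under its own weight, the one that grips drags with 4.5 to 7.5 N, a slick one with 0.6 to 1.1 N (pressing down or lifting falsifies that)
- plinth_t: jar plinth that looks exactly like plinth_k. Any of the three may be the one that grips. The plinths stand in a row across the robot's front, about 175 mm apart, with free room on the robot's side of each
- board_mid (a point): mid-point of the top face of the sloping wooden display board, 50 mm above the counter. The face measures 200 mm along the slope (x of this frame, rising) by 170 mm (y), without lip or rim; z is its normal. It slopes 0.28 rad, low edge roughly towards the robot; the board is 12 mm thick, fixed. A slick plinth let go on it slides off; the one that grips stays
- table: the wooden counter top on which everything stands, its surface at height 0
- honey_jar_a: bystander: a loose closed honey jar, 72 mm diameter, 94 mm tall; origin at the centre of its underside. Leave it alone
- honey_jar_b: bystander: a loose closed honey jar, 72 mm diameter, 94 mm tall; origin at the centre of its underside. Leave it alone
Not all that is in view belongs to the job. Leave any green or purple look-alike of the plinth_m alone.

How it is judged:
By the outcome, as a careful person would: the job done as asked, in the order asked, and still so for the second after the job is handed in, with the robot touching nothing.
It also fails if it takes over 67 s, if anything falls off the work surface, if the arm or the gripper's body presses on something with over 40 N, if the wrist force passes 120 N, or if a joint passes its speed limit or range.

### The arm

A 7-joint arm with a two-finger parallel gripper is mounted at the origin on the work surface. World frame = base frame: x ahead of the robot, y to its left, z up, the work surface at z = 0. Lengths are in m, angles in rad, forces in N, time in s.
With the tool pointing down it reaches from about 0.4 to 0.85 m from the base axis. Payload 10.4 kg.
Tool frame: the origin (TCP) lies at the very end of the fingers, on their centre line; the grasp point (between the pads) lies 19 mm behind it; z points along the fingers, y is the direction in which the jaws open and shut (so a half turn about z gives the same grasp; the last joint's range is limited). The gripper opens to 87 mm and grips with 3 to 60 N. Pads are 19 mm wide; open, the fingers measure 117 mm over their backs; the gripper's body (75 mm by 190 mm) begins 51 mm behind the grasp point.
Start: joints at [1.169, 0.332, -0.065, 1.46, 0.022, 1.35, -0.088], TCP at [0.231, -0.581, 0.223] pointing down, gripper open.
Joint ranges: [-2.6, 2.6], [-0.5, 2.12], [-1.47, 1.34], [0.16, 2.42], [-1.27, 4.41], [0.06, 2.06], [-2.6, 2.6]. Speed limits (rad/s): [2.22, 2.22, 2.79, 2.79, 3.14, 3.14, 3.14].

### API

Orientations are given as a unit quaternion [x, y, z, w].
In Python, from bench import r, eyes, job gives the robot as it stands. The module is installed in compiled form; this text tells all that it offers.
- The arm moves only by the tool play_rows, never from a script. Its argument "motion" is a list of rows, each a list of 7 numbers: the shift along the tool's x, y, z as a fraction of full scale, then the turn, a rotation vector about the tool's x, y, z as a fraction of full scale, then the opening in per cent of the stroke, from 0 (shut) to 100 (fully open). A call has 1 to 5 rows; each row is the pose to reach, as a shift and turn from the pose commanded when the call began, along the tool's axes at that moment; what a row does not reach only later rows make up. Full scale, the value 1, is 0.2 m for a shift and 90 degrees for a turn. A row lasts 1/8 s, in which the tool goes at most 62.5 mm and 10.7 degrees, less where a joint would pass 70% of its speed; a pose out of reach is approached as far as the arm can. A call with a number of a shift or a turn outside -1 to 1 is refused whole. A call with a gripper value outside its range is refused whole. The fingers move at their own pace and stop on an object; "squeeze" is the grip in N (left out, the last holds). Time passes only in rows, so rows that repeat a pose let the fingers close. It gives the time, the measured TCP pose, the force and the opening at its end, in the units of the state.
- r.read_state(): the state, without advancing time (a new reading comes with each control period).
- eyes.camera(name): name is "scene" or "top" or "wrist"; returns a dict with "image" (384x512x3 uint8, red, green, blue), "mtx" (3x3 intrinsics, pixels), "R" (3x3) and "t" (3): a world point X has camera coordinates R X + t. Camera axes: x right, y down, z forward; pixel columns grow to the right and rows downward; lengths in m; the calibration is good to about 2 mm. A picture is of the moment at which its call begins. There is no depth.
- job.close_job(): hands the job in, once; it reports no verdict.
Trained networks look in a picture, given as the dict that the camera call returned (one of the last four; its "shot" number tells which), for a name from the list of things; names that differ only in an ending like _2 or _b are one class to them, and where a whole thing is asked for, a point or a joint stands for the part that bears it (a point fixed in the world has none). Each returns a list of dicts, best first, with "p" (0 to 1); they miss things now and then, are a little off and sometimes report something else, mostly with a low value. They report only what shows in the picture. A call takes as long as a camera call. They do not tell look-alikes from the thing itself.
- eyes.regions_of(picture, label): "region" (384x512 bool, what is visible of it) and "xy" ([column, row] in pixels, amid what is visible of it).
- eyes.landmark_of(picture, label): "xy" ([column, row] in pixels: a listed point, or the origin of a listed thing).
The state is a dict: "time": time; "joint_positions": joint angles; "joint_vel": joint speeds; "joint_torque": joint torques, N m; "ee_pos": TCP position; "eef_rot": TCP orientation; "ft_force": force on the tool from outside, world axes, zero at the start; "torque": the same for the moment, N m; "width": finger opening in m.
Only numpy, scipy, OpenCV 4.12 (cv2) and the standard library are available. Lean on these libraries where they do the work, as an engineer would, in place of code of your own. Each camera call takes 0.05 s, during which the arm holds its last target. There are 200 camera calls.

## Working session

There is one attempt and no reset: what is moved stays moved. The work goes in short steps, Python scripts to look and compute and a tool call to move; the robot and the scene stay as the last step left them, time stands still between calls to the robot, and variables do not carry over. Pictures are saved under pics/ and viewed, about 8 in all and at most 12, crops included, and the job is handed in when it is done.

Besides the shell and the picture viewer there is one more tool, called after ">>>" as a command line: name --pt "numbers of a row" for each row, then --argument value for the rest. play_rows: Moves the arm, as the interface text tells. Shift numbers are shares of 0.2 m and turn numbers shares of 90 degrees, none past 1 either way. Its arguments: {"type":"object","properties":{"motion":{"type":"array","items":{"type":"array","items":{"type":"number"}}},"squeeze":{"type":"number"}},"required":["motion"]}

```bash
mkdir -p pics; cat > h.py <<'E'
import numpy as np, cv2
from bench import r, eyes, job
from scipy.spatial.transform import Rotation as Ro
def save(d,n): cv2.imwrite('pics/'+n, cv2.cvtColor(d['image'],cv2.COLOR_RGB2BGR))
def ray(d,xy,z):
    K,R,t=map(np.array,(d['mtx'],d['R'],d['t'])); c=-R.T@t
    v=R.T@np.linalg.inv(K)@np.array([xy[0],xy[1],1.]); return c+v*(z-c[2])/v[2]
def proj(d,X):
    K,R,t=map(np.array,(d['mtx'],d['R'],d['t'])); p=K@(R@np.array(X)+t); return p[:2]/p[2]
E
python3 - <<'E'
from h import *
s=r.read_state(); print({k:np.round(v,3) for k,v in s.items()})
a=[]
for c in('scene','top'):
    d=eyes.camera(c); a.append(d['image'])
    print(c,'cam',np.round(-np.array(d['R']).T@d['t'],3))
    for l in('plinth_k','honey_jar_a','board_mid'):
        for q in eyes.landmark_of(d,l):
            print(c,l,round(q['p'],2),np.round(q['xy']),np.round(ray(d,q['xy'],.05 if l=='board_mid' else 0),3))
    save(d,c+'0.png')
cv2.imwrite('pics/both0.png',cv2.resize(cv2.cvtColor(np.vstack(a),cv2.COLOR_RGB2BGR),(400,600)))
E
```

```text
{'time': np.float64(0.0), 'joint_positions': array([ 1.169,  0.333, -0.065,  1.461,  0.022,  1.35 , -0.088]), 'joint_vel': array([ 0.001, -0.001, -0.001, -0.   , -0.003,  0.   ,  0.   ]), 'joint_torque': array([-1.0000e-03, -6.2326e+01,  2.4000e-02, -3.8989e+01, -6.1000e-02,
        4.0000e-02,  0.0000e+00]), 'ee_pos': array([ 0.231, -0.58 ,  0.222]), 'eef_rot': array([ 0.982,  0.188, -0.   , -0.001]), 'ft_force': array([-0.233,  0.209, -0.318]), 'torque': array([0.027, 0.013, 0.025]), 'width': np.float64(0.087)}
scene cam [ 1.34  -0.836  0.81 ]
scene plinth_k 0.91 [248. 199.] [0.48  0.064 0.   ]
scene plinth_k 0.88 [164. 204.] [ 0.312 -0.122  0.   ]
scene plinth_k 0.86 [218. 230.] [ 0.523 -0.103  0.   ]
scene plinth_k 0.67 [298. 208.] [0.623 0.123 0.   ]
scene plinth_k 0.62 [156. 256.] [ 0.486 -0.285 -0.   ]
scene honey_jar_a 0.9 [350. 221.] [0.772 0.171 0.   ]
scene honey_jar_a 0.69 [193. 308.] [ 0.694 -0.346  0.   ]
scene board_mid 0.68 [303. 155.] [0.49 0.32 0.05]
top cam [0.376 0.021 1.021]
top plinth_k 0.9 [221. 165.] [0.619 0.129 0.   ]
top plinth_k 0.88 [296. 196.] [ 0.523 -0.094  0.   ]
top plinth_k 0.88 [309. 263.] [ 0.329 -0.128  0.   ]
top plinth_k 0.78 [358. 212.] [ 0.474 -0.276  0.   ]
top plinth_k 0.58 [240. 211.] [0.481 0.073 0.   ]
top honey_jar_a 0.86 [375. 143.] [ 0.686 -0.337  0.   ]
top honey_jar_a 0.57 [207. 118.] [0.77  0.174 0.   ]
top honey_jar_a 0.23 [241. 210.] [0.485 0.068 0.   ]
top board_mid 0.95 [150. 208.] [0.486 0.321 0.05 ]
top board_mid 0.59 [296. 195.] [ 0.519 -0.089  0.05 ]
```

View pics/top0.png

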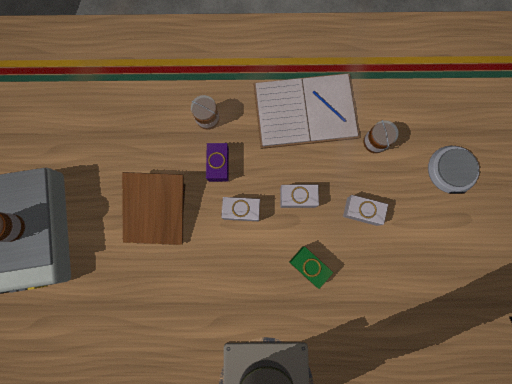

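View pics/scene0.png

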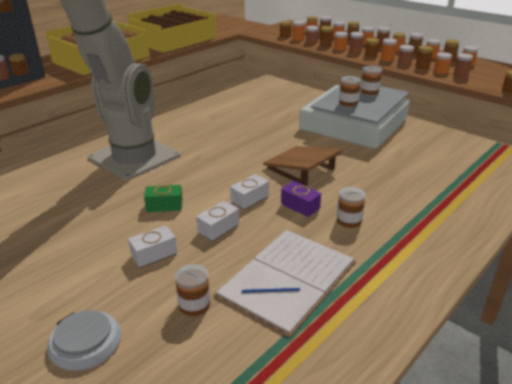

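Scene and top pictures: the white plinths are at top pixels (240,209), (300,196) and (367,210). The look-alikes are green (311,267) and purple (217,161), and I leave those alone. The board is at (153,208), the jars at (205,112) and (380,137). Next I fit the poses with the block model and check them in one crop.

```bash
cat >> h.py <<'E'
from scipy.optimize import minimize
def corners(p,L,W,z0,z1,pitch=0,base=0):
    P=np.array([[a*L/2,b*W/2,c] for a in(-1,1) for b in(-1,1) for c in(z0,z1)])
    return (Ro.from_euler('ZY',[p[2],-pitch]).apply(P))+[p[0],p[1],base]
def hull(d,P):
    return cv2.convexHull(np.array([proj(d,x) for x in P],np.float32))
def fit(obs,p0,*a):
    def cost(p):
        c=0
        for d,m in obs:
            z=np.zeros((1536,2048),np.uint8); cv2.fillConvexPoly(z,np.int32(hull(d,corners(p,*a))*4+1.5),255)
            z=cv2.resize(z,(512,384),interpolation=cv2.INTER_AREA)/255.
            c+=np.abs(z-m).sum()/m.sum()
        return c
    p0=np.array(p0,float)
    S=np.vstack([p0]+[p0+v for v in np.diag([.01,.01,.12])])
    o=minimize(cost,p0,method='Nelder-Mead',options=dict(initial_simplex=S,xatol=2e-4,fatol=1e-4))
    return o.x,o.fun
def plinths(dt,ds,p0s):
    out=[]
    rt=eyes.regions_of(dt,'plinth_k'); rs=eyes.regions_of(ds,'plinth_k') if ds else []
    for p in p0s:
        obs=[]
        for d,R in((dt,rt),(ds,rs)):
            if d is None: continue
            c=proj(d,[p[0],p[1],.03]); q=[x for x in R if np.hypot(*(np.array(x['xy'])-c))<14]
            if q: obs.append((d,q[0]['region'].astype(float)))
        out.append((*fit(obs,p,.06,.104,0,.056),len(obs)) if obs else None)
    return out
E
python3 - <<'E'
from h import *
dt,ds=eyes.camera('top'),eyes.camera('scene')
im=cv2.cvtColor(dt['image'],cv2.COLOR_RGB2BGR)
for o in plinths(dt,ds,[(.481,.07,0),(.523,-.095,0),(.474,-.276,-.15)]):
    print(np.round(o[0],3),o[1:])
    for d in [dt]: cv2.polylines(im,[np.int32(hull(d,corners(o[0],.06,.104,0,.056)))],1,(0,0,255),1)
R=eyes.regions_of(dt,'board_mid')
print('n',[ (q['p'],q['xy']) for q in R])
m=R[0]['region'].astype(float) if R else None
if m is None:
    hsv=dt['image'].astype(int); g=np.zeros((384,512)); g[165:250,115:192]=(hsv[165:250,115:192,0]<128); g=cv2.morphologyEx(g.astype(np.uint8),cv2.MORPH_OPEN,np.ones((5,5)));m=g.astype(float);print(m.sum())
o=fit([(dt,m)],(.486,.321,0),.2,.17,-.012,0,.28,.05); print('board',np.round(o[0],3),o[1])
cv2.polylines(im,[np.int32(hull(dt,corners(o[0],.2,.17,-.012,0,.28,.05)))],1,(255,0,0),1)
cv2.imwrite('pics/fit.png',cv2.resize(im[90:310,100:420],(800,550)))
E
```

```text
[ 0.483  0.068 -0.065] (np.float64(0.20548857753158828), 2)
[ 0.52  -0.099  0.017] (np.float64(0.170066961474795), 2)
[ 0.478 -0.285 -0.258] (np.float64(0.12833827893175076), 2)
n [(0.78, [150.0, 209.6])]
board [ 0.484  0.315 -0.043] 0.026071547531810006
```

View pics/fit.png

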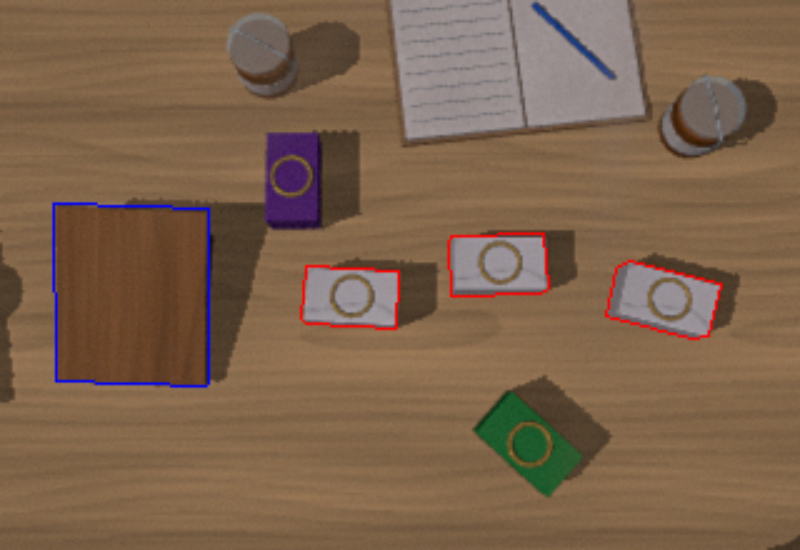

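```bash
cat >> h.py <<'E'
def go(pos,yaw,pitch=0,st=None):
    s=st or r.read_state(); R0=Ro.from_quat(s['eef_rot']); 
    b=Ro.from_euler('ZY',[yaw,-pitch]).as_matrix()
    Rt=Ro.from_matrix(np.c_[b[:,1],b[:,0],-b[:,2]])
    row=np.r_[R0.inv().apply(np.array(pos)-s['ee_pos'])/.2,(R0.inv()*Rt).as_rotvec()/(np.pi/2)]
    print('t',round(float(s['time']),2),'tcp',np.round(s['ee_pos'],4),'F',np.round(s['ft_force'],2),'w',round(float(s['width']),4),'row',np.round(row,3).tolist()); return row
E
python3 -c "
from h import *
go([.478,-.285,.16],-.258)"
```

```text
t 0.65 tcp [ 0.2311 -0.5807  0.2226] F [-1.18 -0.32  0.55] w 0.0871 row [1.694, -0.917, 0.313, 0.0, 0.0, -0.595]
```

>>> play_rows --pt "0.3 -0.15 0.05 0 0 -0.11 100" --pt "0.6 -0.3 0.1 0 0 -0.22 100" --pt "0.8 -0.45 0.15 0 0 -0.34 100" --pt "1.0 -0.6 0.2 0 0 -0.46 100" --pt "1.0 -0.7 0.25 0 0 -0.595 100"

```text
time: 1.27
ee_pos: [0.368, -0.3733, 0.1725]
eef_rot: [0.796, 0.605, 0.001, 0.0]
ft_force: [-1.1, 0.0, 0.5]
width: 0.0864
```

```bash
python3 -c "
from h import *
go([.478,-.285,.16],-.258)"
```

```text
t 1.27 tcp [ 0.368  -0.3733  0.1725] F [-1.08  0.01  0.49] w 0.0864 row [0.573, 0.411, 0.063, 0.001, -0.0, -0.009]
```

>>> play_rows --pt "0.29 0.21 0.03 0 0 -0.009 100" --pt "0.573 0.411 0.063 0 0 -0.009 100" --pt "0.573 0.411 0.063 0 0 -0.009 100" --pt "0.573 0.411 0.063 0 0 -0.009 100"

```text
time: 1.78
ee_pos: [0.4766, -0.2892, 0.1598]
eef_rot: [0.795, 0.606, -0.0, -0.0]
ft_force: [-0.1, -0.4, -0.3]
width: 0.0871
```

```bash
python3 -c "
from h import *
go([.478,-.285,.16],-.258)
d=eyes.camera('wrist'); print([(q['p'],q['xy']) for q in eyes.regions_of(d,'plinth_k')])
print(proj(d,[.478,-.285,.03]))
o=plinths(d,None,[(.478,-.285,-.258)])
im=cv2.cvtColor(d['image'],cv2.COLOR_RGB2BGR)
if o[0]: print(o); cv2.polylines(im,[np.int32(hull(d,corners(o[0][0],.06,.104,0,.056)))],1,(0,0,255),1)
cv2.imwrite('pics/w1.png',im)"
```

```text
t 1.77 tcp [ 0.4766 -0.2892  0.1598] F [-0.09 -0.39 -0.26] w 0.0871 row [0.022, 0.001, -0.001, -0.0, -0.0, -0.006]
[(0.82, [255.8, 13.6]), (0.78, [254.7, 184.4]), (0.7, [45.5, 60.9])]
[257.53877111 179.92677675]
[(array([ 0.47672624, -0.28742735, -0.26600941]), np.float64(0.022436569282501418), 1)]
```

View pics/w1.png

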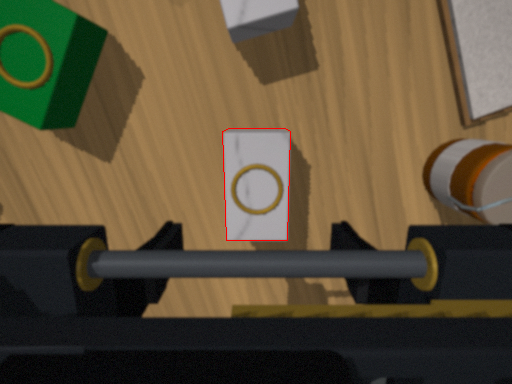

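The wrist view shows the right-hand white plinth at about (256,185), and the model outline fits it closely. The green look-alike at upper left and the jar at right are clear. Descending to straddle it.

>>> play_rows --pt "0.008 0 0.2 0 0 0 100" --pt "0.008 0 0.4 0 0 0 100" --pt "0.008 0 0.55 0 0 0 100" --pt "0.008 0 0.68 0 0 0 100" --pt "0.008 0 0.74 0 0 0 100"

```text
time: 2.55
ee_pos: [0.4749, -0.2893, 0.0108]
eef_rot: [0.796, 0.605, -0.001, -0.001]
ft_force: [0.8, -0.3, 1.0]
width: 0.0872
```

>>> play_rows --pt "0 0 0 0 0 0 100" --pt "0 0 0 0 0 0 100" --pt "0 0 0 0 0 0 100"

```text
time: 2.92
ee_pos: [0.4772, -0.2886, 0.013]
eef_rot: [0.796, 0.606, 0.0, 0.001]
ft_force: [0.6, 0.1, 0.4]
width: 0.0871
```

>>> play_rows --pt "0 -0.03 0 0 0 0 100" --pt "0 -0.055 0 0 0 0 100" --pt "0 -0.08 0 0 0 0 100"

```text
time: 3.3
ee_pos: [0.4611, -0.2839, 0.0121]
eef_rot: [0.796, 0.606, 0.0, 0.0]
ft_force: [1.2, 0.4, 0.0]
width: 0.0869
```

>>> play_rows --pt "0 -0.025 0 0 0 0 100" --pt "0 -0.05 0 0 0 0 100"

```text
time: 3.55
ee_pos: [0.4515, -0.2812, 0.0121]
eef_rot: [0.796, 0.606, 0.0, 0.0]
ft_force: [1.5, -0.2, -0.3]
width: 0.0872
```

>>> play_rows --pt "0 -0.025 0 0 0 0 100" --pt "0 -0.05 0 0 0 0 100"

```text
time: 3.8
ee_pos: [0.4418, -0.2785, 0.0121]
eef_rot: [0.796, 0.606, 0.0, 0.0]
ft_force: [2.1, -0.9, 1.7]
width: 0.0871
```

>>> play_rows --pt "0 -0.025 0 0 0 0 100" --pt "0 -0.05 0 0 0 0 100"

```text
time: 4.05
ee_pos: [0.4322, -0.2759, 0.0121]
eef_rot: [0.796, 0.606, 0.0, 0.0]
ft_force: [2.0, -1.2, 2.4]
width: 0.0872
```

>>> play_rows --pt "0 -0.025 0 0 0 0 100" --pt "0 -0.05 0 0 0 0 100"

```text
time: 4.3
ee_pos: [0.4224, -0.2732, 0.012]
eef_rot: [0.796, 0.606, 0.0, 0.0]
ft_force: [1.6, -0.1, 1.1]
width: 0.087
```

>>> play_rows --pt "0 -0.008 0 0 0 0 100" --pt "0 -0.015 0 0 0 0 100" --pt "0 -0.015 0 0 0 0 100"

```text
time: 4.68
ee_pos: [0.4195, -0.2724, 0.0118]
eef_rot: [0.796, 0.606, -0.0, -0.0]
ft_force: [1.5, -0.8, -0.4]
width: 0.0867
```

>>> play_rows --pt "0 0.03 0 0 0 0 100" --pt "0 0.06 0 0 0 0 100" --pt "0 0.06 -0.2 0 0 0 100" --pt "0 0.06 -0.45 0 0 0 100" --pt "0 0.06 -0.75 0 0 0 100"

```text
time: 5.3
ee_pos: [0.431, -0.2752, 0.1629]
eef_rot: [0.796, 0.606, -0.0, -0.001]
ft_force: [0.6, -0.5, -0.4]
width: 0.0868
```

```bash
python3 -c "
from h import *
d=eyes.camera('wrist'); o=plinths(d,None,[(.435,-.277,-.262)]);print(o)
go([.515,-.1,.15],.017)"
```

```text
[(array([ 0.43196856, -0.27462019, -0.27218793]), np.float64(0.022129373015137604), 1)]
t 5.4 tcp [ 0.4346 -0.2771  0.1684] F [-0.09  0.25 -0.47] w 0.0872 row [0.961, 0.151, 0.091, 0.006, 0.003, -0.182]
```

>>> play_rows --pt "0.25 0.04 0.02 0 0 -0.05 100" --pt "0.5 0.08 0.05 0 0 -0.1 100" --pt "0.75 0.12 0.07 0 0 -0.15 100" --pt "0.96 0.15 0.09 0.006 0.003 -0.182 100" --pt "0.96 0.15 0.09 0.006 0.003 -0.182 100"

```text
time: 6.02
ee_pos: [0.5124, -0.0946, 0.1435]
eef_rot: [0.699, 0.715, -0.0, -0.006]
ft_force: [0.4, -0.2, 0.2]
width: 0.0869
```

>>> play_rows --pt "0 0 0 0 0 0 100" --pt "0 0 0 0 0 0 100"

```text
time: 6.28
ee_pos: [0.5111, -0.0999, 0.1438]
eef_rot: [0.702, 0.712, -0.001, -0.005]
ft_force: [-0.2, -0.7, 0.4]
width: 0.087
```

```bash
python3 -c "
from h import *
d=eyes.camera('wrist'); o=plinths(d,None,[(.52,-.099,.017)]);print(o)
p=o[0][0]
go([p[0],p[1],.011],p[2])"
```

```text
[(array([ 0.51910101, -0.09999634, -0.00772681]), np.float64(0.030423268571201013), 1)]
t 6.38 tcp [ 0.5112 -0.0996  0.144 ] F [-0.86  0.39 -0.23] w 0.0868 row [-0.006, 0.045, 0.664, -0.006, -0.003, 0.014]
```

>>> play_rows --pt "-0.006 0.045 0.05 -0.006 -0.003 0.014 100" --pt "-0.006 0.045 0.25 -0.006 -0.003 0.014 100" --pt "-0.006 0.045 0.45 -0.006 -0.003 0.014 100" --pt "-0.006 0.045 0.6 -0.006 -0.003 0.014 100" --pt "-0.006 0.045 0.66 -0.006 -0.003 0.014 100"

```text
time: 7.0
ee_pos: [0.5183, -0.0987, 0.0098]
eef_rot: [0.709, 0.705, 0.0, -0.001]
ft_force: [0.8, -0.4, 0.5]
width: 0.087
```

>>> play_rows --pt "0 0 0 0 0 0 100" --pt "0 0 0 0 0 0 100" --pt "0 0 0 0 0 0 100"

```text
time: 7.38
ee_pos: [0.5201, -0.0991, 0.013]
eef_rot: [0.709, 0.705, 0.001, 0.001]
ft_force: [-0.1, 0.4, -0.6]
width: 0.087
```

>>> play_rows --pt "0 0.03 0 0 0 0 100" --pt "0 0.055 0 0 0 0 100" --pt "0 0.08 0 0 0 0 100"

```text
time: 7.75
ee_pos: [0.5355, -0.0989, 0.0119]
eef_rot: [0.709, 0.705, 0.0, -0.0]
ft_force: [-3.1, 0.4, 1.7]
width: 0.0872
```

>>> play_rows --pt "0 0.025 0 0 0 0 100" --pt "0 0.05 0 0 0 0 100"

```text
time: 8.0
ee_pos: [0.5454, -0.099, 0.0118]
eef_rot: [0.709, 0.705, 0.001, -0.0]
ft_force: [-1.6, 0.3, 1.1]
width: 0.087
```

>>> play_rows --pt "0 0.025 0 0 0 0 100" --pt "0 0.05 0 0 0 0 100"

```text
time: 8.25
ee_pos: [0.5555, -0.0991, 0.0118]
eef_rot: [0.709, 0.705, 0.001, -0.0]
ft_force: [-1.1, -0.4, 0.2]
width: 0.0872
```

>>> play_rows --pt "0 0.025 0 0 0 0 100" --pt "0 0.05 0 0 0 0 100"

```text
time: 8.5
ee_pos: [0.5656, -0.0991, 0.0118]
eef_rot: [0.709, 0.705, 0.001, -0.0]
ft_force: [-1.0, 0.0, -1.2]
width: 0.087
```

>>> play_rows --pt "0 0.025 0 0 0 0 100" --pt "0 0.05 0 0 0 0 100"

```text
time: 8.75
ee_pos: [0.5756, -0.0992, 0.0118]
eef_rot: [0.709, 0.705, 0.001, -0.0]
ft_force: [-1.8, 0.2, -1.4]
width: 0.0868
```

>>> play_rows --pt "0 0.008 0 0 0 0 100" --pt "0 0.013 0 0 0 0 100" --pt "0 0.013 0 0 0 0 100"

```text
time: 9.12
ee_pos: [0.578, -0.0992, 0.012]
eef_rot: [0.709, 0.705, 0.001, -0.0]
ft_force: [-0.3, -0.7, -0.1]
width: 0.0868
```

>>> play_rows --pt "0 -0.03 0 0 0 0 100" --pt "0 -0.06 0 0 0 0 100" --pt "0 -0.06 -0.2 0 0 0 100" --pt "0 -0.06 -0.45 0 0 0 100" --pt "0 -0.06 -0.75 0 0 0 100"

```text
time: 9.75
ee_pos: [0.5648, -0.0993, 0.1629]
eef_rot: [0.709, 0.705, 0.0, -0.001]
ft_force: [1.2, -0.0, -0.1]
width: 0.0873
```

```bash
python3 -c "
from h import *
d=eyes.camera('wrist'); o=plinths(d,None,[(.563,-.1,-.008)]);print(o)
go([.483,.068,.15],-.065)"
```

```text
[(array([ 0.56347904, -0.09975496, -0.00550024]), np.float64(0.022856072315114044), 1)]
t 9.85 tcp [ 0.5689 -0.0994  0.1688] F [ 0.9  -0.5   0.21] w 0.0868 row [0.834, -0.436, 0.088, 0.007, 0.001, 0.038]
```

Slid 44 mm. On to the third one.

>>> play_rows --pt "0.22 -0.11 0.02 0 0 0.01 100" --pt "0.44 -0.22 0.05 0 0 0.02 100" --pt "0.65 -0.33 0.07 0 0 0.03 100" --pt "0.834 -0.436 0.088 0.004 0 0.038 100" --pt "0.834 -0.436 0.088 0.004 0 0.038 100"

```text
time: 10.48
ee_pos: [0.478, 0.0707, 0.1442]
eef_rot: [0.728, 0.685, -0.002, -0.002]
ft_force: [0.3, -1.5, -0.4]
width: 0.0869
```

>>> play_rows --pt "0 0 0 0 0 0 100" --pt "0 0 0 0 0 0 100"

```text
time: 10.72
ee_pos: [0.48, 0.0668, 0.1443]
eef_rot: [0.731, 0.683, -0.002, -0.002]
ft_force: [-0.2, -0.4, -0.1]
width: 0.0871
```

```bash
python3 -c "
from h import *
d=eyes.camera('wrist'); o=plinths(d,None,[(.483,.068,-.065)]);print(o)
p=o[0][0]
go([p[0],p[1],.012],p[2])"
```

```text
[(array([ 0.48280053,  0.06565846, -0.06004896]), np.float64(0.025687610028531538), 1)]
t 10.82 tcp [0.4799 0.0671 0.1443] F [-0.04 -0.6   0.26] w 0.0866 row [-0.007, 0.019, 0.662, -0.004, -0.001, -0.005]
```

>>> play_rows --pt "-0.007 0.019 0.05 -0.004 0 -0.005 100" --pt "-0.007 0.019 0.25 -0.004 0 -0.005 100" --pt "-0.007 0.019 0.45 -0.004 0 -0.005 100" --pt "-0.007 0.019 0.6 -0.004 0 -0.005 100" --pt "-0.007 0.019 0.66 -0.004 0 -0.005 100"

```text
time: 11.45
ee_pos: [0.4814, 0.0663, 0.0103]
eef_rot: [0.727, 0.686, -0.0, -0.001]
ft_force: [-0.4, 0.1, 0.6]
width: 0.0869
```

>>> play_rows --pt "0 0 0 0 0 0 100" --pt "0 0 0 0 0 0 100" --pt "0 0 0 0 0 0 100"

```text
time: 11.82
ee_pos: [0.4833, 0.0666, 0.0134]
eef_rot: [0.727, 0.686, 0.001, 0.001]
ft_force: [-0.0, -0.2, -0.0]
width: 0.0869
```

>>> play_rows --pt "0 -0.03 0 0 0 0 100" --pt "0 -0.055 0 0 0 0 100" --pt "0 -0.08 0 0 0 0 100"

```text
time: 12.2
ee_pos: [0.4669, 0.0675, 0.0127]
eef_rot: [0.727, 0.686, 0.001, 0.0]
ft_force: [3.5, 0.6, -1.8]
width: 0.087
```

>>> play_rows --pt "0 -0.025 0 0 0 0 100" --pt "0 -0.05 0 0 0 0 100"

```text
time: 12.45
ee_pos: [0.4568, 0.0681, 0.0127]
eef_rot: [0.727, 0.686, 0.001, 0.0]
ft_force: [4.7, 0.4, -0.9]
width: 0.087
```

>>> play_rows --pt "0 -0.025 0 0 0 0 100" --pt "0 -0.05 0 0 0 0 100"

```text
time: 12.7
ee_pos: [0.4468, 0.0687, 0.0126]
eef_rot: [0.727, 0.686, 0.001, 0.0]
ft_force: [4.4, -0.7, -0.8]
width: 0.0869
```

>>> play_rows --pt "0 -0.025 0 0 0 0 100" --pt "0 -0.05 0 0 0 0 100"

```text
time: 12.95
ee_pos: [0.4368, 0.0693, 0.0126]
eef_rot: [0.727, 0.686, 0.001, 0.0]
ft_force: [4.6, -0.6, -0.0]
width: 0.0873
```

>>> play_rows --pt "0 -0.025 0 0 0 0 100" --pt "0 -0.05 0 0 0 0 100"

```text
time: 13.2
ee_pos: [0.4268, 0.0699, 0.0126]
eef_rot: [0.727, 0.686, 0.001, 0.0]
ft_force: [5.3, -0.1, -0.2]
width: 0.0871
```

Drag forces are about 1.8 N, 1.3 N and 4.7 N, so the left plinth grips. I finish its slide, centre the fingers and take hold.

>>> play_rows --pt "0 -0.008 0 0 0 0 100" --pt "0 -0.013 0 0 0 0 100" --pt "0 -0.013 0 0 0 0 100"

```text
time: 13.58
ee_pos: [0.4243, 0.07, 0.0126]
eef_rot: [0.727, 0.686, 0.001, 0.0]
ft_force: [3.9, 0.1, 2.9]
width: 0.087
```

>>> play_rows --pt "0 0.03 0 0 0 0 100" --pt "0 0.066 0 0 0 0 100" --pt "0 0.066 0 0 0 0 100" --pt "0 0.066 0 0 0 0 100"

```text
time: 14.08
ee_pos: [0.4368, 0.0693, 0.0121]
eef_rot: [0.727, 0.686, 0.0, -0.0]
ft_force: [-0.1, -0.1, -0.7]
width: 0.0874
```

>>> play_rows --pt "0 0 0 0 0 0 60" --pt "0 0 0 0 0 0 50" --pt "0 0 0 0 0 0 50" --pt "0 0 0 0 0 0 50" --pt "0 0 0 0 0 0 50" --squeeze 40

```text
time: 14.7
ee_pos: [0.4374, 0.0692, 0.0125]
eef_rot: [0.727, 0.686, 0.001, 0.0]
ft_force: [1.2, -0.6, 0.3]
width: 0.06
```

```bash
python3 -c "
from h import *
go([.43,.08,.15],-.043)"
```

```text
t 14.7 tcp [0.4374 0.0692 0.0125] F [ 1.24 -0.62  0.25] w 0.06 row [0.053, -0.039, -0.688, 0.001, -0.001, -0.009]
```

>>> play_rows --pt "0 0 -0.03 0 0 0 50" --pt "0 0 -0.15 0 0 0 50" --pt "0 0 -0.35 0 0 0 50" --pt "0 0 -0.55 0 0 0 50" --pt "0 0 -0.7 0 0 0 50"

```text
time: 15.32
ee_pos: [0.4364, 0.0691, 0.1535]
eef_rot: [0.727, 0.687, 0.0, -0.0]
ft_force: [-0.3, -0.2, -9.8]
width: 0.06
```

```bash
cat >> h.py <<'E'
def over(h,b=(.484,.315,-.043)):
    n=Ro.from_euler('ZY',[b[2],-.28]).apply([0,0,1]); return np.array([b[0],b[1],.05])+n*(.0125+h)
E
python3 -c "
from h import *
print(over(.07)); go(over(.07),-.043,.28)"
```

```text
[0.46122173 0.31598007 0.12928707]
t 15.32 tcp [0.4364 0.0691 0.1535] F [-0.27 -0.18 -9.85] w 0.06 row [1.239, 0.053, 0.122, -0.178, 0.001, -0.009]
```

>>> play_rows --pt "0.2 0.01 0 -0.04 0 0 50" --pt "0.4 0.02 0 -0.08 0 0 50" --pt "0.6 0.03 0 -0.12 0 -0.005 50" --pt "0.8 0.04 0 -0.16 0 -0.009 50" --pt "1.0 0.05 0 -0.178 0.001 -0.009 50"

```text
time: 15.95
ee_pos: [0.457, 0.2686, 0.1518]
eef_rot: [0.715, 0.685, 0.096, 0.101]
ft_force: [0.6, -1.4, -9.4]
width: 0.0596
```

```bash
python3 -c "
from h import *
go(over(.07),-.043,.28)"
```

```text
t 15.95 tcp [0.457  0.2686 0.1518] F [ 0.65 -1.41 -9.44] w 0.0596 row [0.238, -0.021, 0.111, 0.0, 0.001, 0.0]
```

>>> play_rows --pt "0.12 -0.01 0.05 0 0 0 50" --pt "0.238 -0.021 0.111 0 0.001 0 50" --pt "0.238 -0.021 0.111 0 0.001 0 50" --pt "0.238 -0.021 0.111 0 0.001 0 50"

```text
time: 16.45
ee_pos: [0.4622, 0.3146, 0.1295]
eef_rot: [0.715, 0.685, 0.096, 0.1]
ft_force: [-0.4, 0.1, -9.1]
width: 0.0598
```

```bash
python3 -c "
from h import *
go(over(0),-.043,.28)
a=[]
for c in('scene','wrist'):
    d=eyes.camera(c); im=cv2.cvtColor(d['image'],cv2.COLOR_RGB2BGR)
    cv2.polylines(im,[np.int32(hull(d,corners((.484,.315,-.043),.2,.17,-.012,0,.28,.05)))],1,(255,0,0),1)
    cv2.polylines(im,[np.int32(hull(d,corners((.484,.315,-.043),.06,.104,0,.001,.28,.05)))],1,(0,255,0),1)
    print(eyes.landmark_of(d,'board_mid')[:1], proj(d,[.484,.315,.05]))
    a.append(im)
cv2.imwrite('pics/ov.png',np.hstack([cv2.resize(a[0][80:270,220:420],(400,380)),cv2.resize(a[1],(400,380))]))"
```

```text
t 16.45 tcp [0.4622 0.3146 0.1295] F [-0.36  0.11 -9.11] w 0.0598 row [0.006, -0.005, 0.35, -0.001, -0.0, -0.0]
[{'xy': [301.5, 155.5], 'p': 0.62}] [300.9804913  154.85163361]
[] [255.05935262 195.48287442]
```

View pics/ov.png

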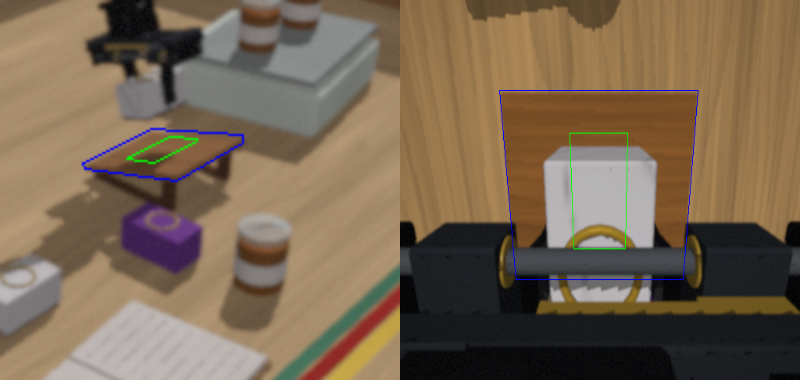

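Left panel: the plinth hangs above the board, and the blue board outline matches it. Right panel (wrist view): the plinth is parallel to the board outline. I lower it gently.

>>> play_rows --pt "0.006 -0.005 0.1 0 0 0 50" --pt "0.006 -0.005 0.18 0 0 0 50" --pt "0.006 -0.005 0.25 0 0 0 50" --pt "0.006 -0.005 0.29 0 0 0 50" --pt "0.006 -0.005 0.3 0 0 0 50"

```text
time: 17.27
ee_pos: [0.4784, 0.3162, 0.0717]
eef_rot: [0.715, 0.685, 0.097, 0.1]
ft_force: [-0.2, 0.7, -8.8]
width: 0.0596
```

>>> play_rows --pt "0 0 0.005 0 0 0 50" --pt "0 0 0.01 0 0 0 50" --pt "0 0 0.015 0 0 0 50" --pt "0 0 0.02 0 0 0 50" --pt "0 0 0.02 0 0 0 50"

```text
time: 17.9
ee_pos: [0.4796, 0.3162, 0.0683]
eef_rot: [0.715, 0.685, 0.097, 0.1]
ft_force: [-0.2, -0.3, -9.4]
width: 0.0598
```

```bash
python3 -c "
from h import *
go(over(0),-.043,.28)"
```

```text
t 17.9 tcp [0.4796 0.3162 0.0683] F [-0.17 -0.29 -9.4 ] w 0.0598 row [-0.005, -0.004, 0.032, 0.0, -0.001, -0.0]
```

Still about 6 mm to go and no contact yet, so I continue in steps of about 1 mm.

>>> play_rows --pt "0 0 0.005 0 0 0 50" --pt "0 0 0.01 0 0 0 50" --pt "0 0 0.015 0 0 0 50" --pt "0 0 0.018 0 0 0 50" --pt "0 0 0.018 0 0 0 50"

```text
time: 18.52
ee_pos: [0.4806, 0.3162, 0.0648]
eef_rot: [0.715, 0.685, 0.097, 0.1]
ft_force: [-0.1, 0.4, -8.5]
width: 0.0596
```

>>> play_rows --pt "0 0 0.003 0 0 0 50" --pt "0 0 0.005 0 0 0 50" --pt "0 0 0.005 0 0 0 50"

```text
time: 18.9
ee_pos: [0.4809, 0.3162, 0.0639]
eef_rot: [0.715, 0.685, 0.097, 0.1]
ft_force: [0.4, -0.1, -8.3]
width: 0.06
```

>>> play_rows --pt "0 0 0.003 0 0 0 50" --pt "0 0 0.005 0 0 0 50" --pt "0 0 0.005 0 0 0 50"

```text
time: 19.27
ee_pos: [0.4811, 0.3161, 0.0629]
eef_rot: [0.715, 0.685, 0.097, 0.1]
ft_force: [1.0, -0.2, -8.4]
width: 0.0599
```

>>> play_rows --pt "0 0 0.002 0 0 0 50" --pt "0 0 0.004 0 0 0 50" --pt "0 0 0.004 0 0 0 50"

```text
time: 19.65
ee_pos: [0.4814, 0.3162, 0.0623]
eef_rot: [0.715, 0.685, 0.097, 0.1]
ft_force: [-1.3, -0.4, -5.6]
width: 0.0599
```

>>> play_rows --pt "0 0 0.002 0 0 0 50" --pt "0 0 0.004 0 0 0 50" --pt "0 0 0.004 0 0 0 50"

```text
time: 20.02
ee_pos: [0.4814, 0.3162, 0.0622]
eef_rot: [0.715, 0.685, 0.097, 0.101]
ft_force: [-8.7, -4.2, 7.0]
width: 0.0599
```

Contact is made, slightly firm. I back off 0.3 mm and release.

>>> play_rows --pt "0 0 -0.0015 0 0 0 50" --pt "0 0 -0.0015 0 0 0 50" --squeeze 40

```text
time: 20.27
ee_pos: [0.4814, 0.3162, 0.0622]
eef_rot: [0.715, 0.685, 0.097, 0.1]
ft_force: [-5.2, -2.9, 3.2]
width: 0.0594
```

>>> play_rows --pt "0 0 0 0 0 0 50" --pt "0 0 0 0 0 0 50" --squeeze 10

```text
time: 20.52
ee_pos: [0.4813, 0.3163, 0.0622]
eef_rot: [0.715, 0.685, 0.097, 0.1]
ft_force: [-5.7, -2.9, 1.9]
width: 0.0599
```

>>> play_rows --pt "0 0 0 0 0 0 70" --pt "0 0 0 0 0 0 80" --pt "0 0 0 0 0 0 100" --pt "0 0 0 0 0 0 100" --pt "0 0 0 0 0 0 100"

```text
time: 21.15
ee_pos: [0.4817, 0.3163, 0.0618]
eef_rot: [0.715, 0.685, 0.098, 0.1]
ft_force: [-0.4, 0.0, -1.1]
width: 0.0853
```

```bash
python3 -c "
from h import *
go(over(.09),-.043,.28)
ds=eyes.camera('scene'); save(ds,'rel.png'); print([(q['p'],q['xy']) for q in eyes.landmark_of(ds,'plinth_k')])"
```

```text
t 21.15 tcp [0.4817 0.3163 0.0618] F [-0.39  0.02 -1.08] w 0.0853 row [-0.005, -0.005, -0.452, 0.0, -0.001, -0.001]
[(0.78, [229.5, 233.5]), (0.78, [146.5, 245.6]), (0.78, [162.4, 205.4]), (0.69, [305.1, 153.3]), (0.67, [295.5, 205.0])]
```

Released and the contact force has vanished. Retreating along the normal.

>>> play_rows --pt "0 0 -0.03 0 0 0 100" --pt "0 0 -0.15 0 0 0 100" --pt "0 0 -0.35 0 0 0 100" --pt "0 0 -0.55 0 0 0 100" --pt "0 0 -0.7 0 0 0 100"

```text
time: 21.88
ee_pos: [0.4423, 0.3181, 0.1982]
eef_rot: [0.715, 0.685, 0.098, 0.1]
ft_force: [0.2, -0.1, 0.4]
width: 0.0869
```

>>> play_rows --pt "0 -0.2 -0.1 0 0 0 100" --pt "0 -0.2 -0.2 0 0 0 100" --pt "0 -0.2 -0.3 0 0 0 100" --pt "0 -0.2 -0.3 0 0 0 100"

```text
time: 22.38
ee_pos: [0.3879, 0.3206, 0.2444]
eef_rot: [0.715, 0.685, 0.099, 0.101]
ft_force: [-0.5, 0.2, -0.1]
width: 0.0873
```

```bash
python3 -c "
from h import *
go(over(.09),-.043,.28)
a=[]
for c in('scene','top'):
    d=eyes.camera(c); im=cv2.cvtColor(d['image'],cv2.COLOR_RGB2BGR)
    cv2.polylines(im,[np.int32(hull(d,corners((.484,.315,-.043),.06,.104,0,.056,.28,.05)))],1,(0,255,0),1)
    print([(q['p'],q['xy']) for q in eyes.landmark_of(d,'plinth_k')]); a.append(im)
    if c=='scene': ds=d
    else: dt=d
print(plinths(dt,ds,[(.432,-.2746,-.27),(.563,-.1,0)]))
cv2.imwrite('pics/end.png',np.hstack([cv2.resize(a[0][100:340,100:400],(400,320)),cv2.resize(a[1],(400,320))]))"
```

```text
t 22.38 tcp [0.3879 0.3206 0.2444] F [-0.54  0.19 -0.08] w 0.0873 row [-0.009, 0.192, 0.555, 0.002, -0.002, -0.0]
[(0.87, [146.7, 244.9]), (0.86, [230.8, 235.2]), (0.73, [304.4, 153.3]), (0.65, [298.1, 207.8]), (0.63, [160.6, 203.6])]
[(0.95, [359.2, 228.1]), (0.91, [150.9, 209.6]), (0.89, [305.4, 266.3]), (0.75, [219.2, 166.1]), (0.6, [298.1, 181.8])]
[(array([ 0.4335587 , -0.27220179, -0.30711365]), np.float64(0.06639894126774061), 1), (array([ 0.56343821, -0.09760334, -0.02670616]), np.float64(0.1528633485157287), 2)]
```

View pics/end.png

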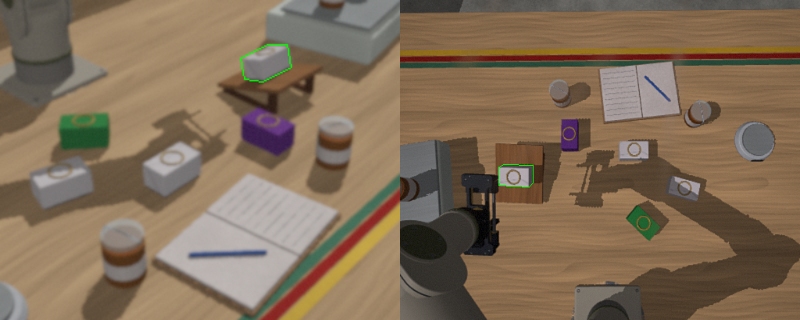

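The plinth sits flat at the board's middle and matches the green target outline. The two slick ones stand where I slid them, and the jars and look-alikes have not moved.

```bash
python3 -c "
from h import *
print(job.close_job())"
```

```text
the job is handed in; nothing more can be done
None
```

The plinth that grips, the left of the three, now stands flat on the middle of the display board, and I handed the job in at about 22.5 s.

- **Slides:** I straddled each plinth with open fingers and slid it upright. The right one moved about 46 mm and the middle one about 44 mm, both measured from the wrist camera. The left one moved about 45 mm, worked out from the finger position.
- **Drag felt:** The right one read about 1.5–2 N, the middle one about 1–2 N (3.1 N in the first reading at contact), and the left one about 4.5–5 N. The force readings wander by about 1 N, so the two slick ones came out a little above their stated 0.6–1.1 N. The left one was still clearly the one that grips.
- **Placing:** I carried the left plinth over tilted to the board's slope and lowered it the last few millimetres in steps of about 1 mm or less. Contact pressed slightly more than its own weight, roughly 18 N from the board, so I backed off 0.3 mm before letting go.

**Last checks:** In the final pictures it lies on the target outline at the board's middle and had not moved after release. The two slick ones stand upright where I left them, and the jars and look-alikes appear undisturbed. The final outline fit on the slick plinths was looser than the earlier close-up ones, but it agreed on position to about 3 mm.

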